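# Put a guide block away in a lever-lidded tool box

### The arm

A 6-joint arm with a two-finger parallel gripper is mounted at the origin on a cart in front of the work surface, level with it; the furniture and walls round the work are solid. World frame = base frame: x ahead of the robot, y to its left, z up, the work surface at z = 0. Lengths are in mm, angles in degrees, forces in N, time in s.
With the tool pointing down it reaches from about 275 to 825 mm from the base axis. Payload 5.2 kg.
Tool frame: the origin (TCP) lies at the very end of the fingers, on their centre line; the grasp point (between the pads) lies pinch_z behind it (pinch_z is the distance from the TCP to the grasp point, in mm); z points along the fingers, y is the line along which they close (so a half turn about z gives the same grasp; the last joint's range is limited). The gripper opens to 93 mm and grips with 3 to 60 N. Pads are 15 mm wide; open, the fingers measure 128 mm over their backs; the gripper's body (75 mm by 188 mm) begins 65 mm behind the grasp point.
Start: joints at [57.25, 14.817, 87.949, -0, 77.235, -11.62], TCP at [198.252, 513.031, 218.653] pointing down, gripper open.
Joint ranges: [-179.93, 179.93], [-52.35, 119.4], [10.71, 147.94], [-69.91, 249.91], [12.55, 155.21], [-178.61, 178.61]. Speed limits (degrees/s): [147.25, 147.25, 180, 180, 180, 180].

### API

Orientations are given as a 3x3 rotation matrix whose columns are the frame's x, y, z axes.
In Python, from rig import * gives the robot as it stands.
- The arm moves only by the tool move_arm, never from a script. Its argument "rows" is a list of rows, each a list of 3 entries, a list of its own where there are three numbers: the shift along the tool's x, y, z in mm, then the turn, a rotation vector about the tool's x, y, z in rad, then the opening, from -1 (shut) to 1 (fully open). A call has 1 to 20 rows; each row shifts and turns the commanded pose from where the row before left it, along the tool's axes as they then stand; what a row does not reach is not made up. A row lasts 1/10 s, in which the tool goes at most 50 mm and 8.59 degrees, less where a joint would pass 70% of its speed; a pose out of reach is approached as far as the arm can. A call is refused whole if a number of a shift passes 50 or a number of a turn 0.15, either way. A call with a gripper value outside its range is refused whole. The fingers move at their own pace and stop on an object; the grip force is fixed at half the most. Time passes only in rows, so rows that do not move let the fingers close. It gives the time, the measured TCP pose, the force, the opening and the grip force at its end, in the units of the state.
- get_state(): the state, without advancing time (a new reading comes with each control period).
- capture(name): name is "scene" or "side" or "wrist"; returns the picture (420x560x3 uint8, red, green, blue); there is no depth.
- camera_params(name): a dict with "vfov" (degrees; the focal length in pixels is half the picture's height over the tangent of half this angle, whatever the lens; pixels are square), "cx", "cy" (the principal point, pixels), "rvec" (rotation vector, rad) and "tvec" (3), from world to camera coordinates, as OpenCV has them; the wrist camera has in their place "hand_eye" (4x4, takes a point from camera to tool coordinates, whose origin is the TCP and whose axes are the flange's). Camera axes: x right, y down, z forward; pixel columns grow to the right and rows downward; lengths in mm; the calibration is good to about 2 mm. The wrist camera is an equidistant fisheye: a pixel r from the principal point sees the ray r / f radians off the axis. A picture is of the moment at which its call begins: read the wrist's pose just before it. camera_params takes no time and is no camera call.
- close_job(): hands the job in; it is judged then, once.
The state is a dict: "clock": time; "joints": joint angles; "joint_velocities": joint speeds; "tau": joint torques, N m; "ee_pos": TCP position; "ee_rot": TCP orientation; "ft_force": force on the tool from outside, world axes, zero at the start; "torque": the same for the moment, N m; "width": finger opening in mm; "finger_force": force on a finger pad.
Only numpy, scipy, OpenCV 4.12 (cv2) and the standard library are available. Lean on these libraries where they do the work, as an engineer would, in place of code of your own. Each camera call takes 0.05 s, during which the arm holds its last target. There are 200 camera calls.

### The job

Put the steel guide block away in the lidded tool box. Stand the pattern weight on the box's lever pad so that the lid stays raised; set the block down inside, without dropping it, flat on the floor and lengthwise between the two low ribs; then ease the weight up slowly so that the lid closes without slamming, and stand the weight upright on the bench. Do not disturb the dies and snips that lie about.

Things in the scene. Friction and masses are not known exactly. Their poses are not given: they have to be found in the camera images.
- tool_box: Grey sheet-metal box fixed to the bench, 124 mm wide (its y), 70 mm high without its 3 mm lid. Origin: on the bench under the centre of its only compartment; own x points away from the lever, z up. Outer front face at x -44 mm; behind the compartment a closed linkage housing, x 40 to 75 mm. The lever sticks out in front (-x), its pivot at x -50, z 22 mm.
- box_floor (a point): Centre of the compartment's floor, 8 mm above the box's origin, same axes. Inside: x -40 to +40 mm, y -58 to +58 mm, rim 62 mm above this floor. Two ribs 5 mm high and 4 mm wide stand on the floor along x, centred at y -19 and +19 mm (34 mm free between them). The 80 mm length leaves no room for fingers at a 64 mm block's ends; beside it there is room.
- box_lid (a joint): Lid angle, rad: 0 closed, about 1.8 fully raised (leaning slightly back). The lid is 113 mm long, hinged along y at x 66, z 73 mm of the box, at the end away from the lever. Geared to the lever: lid angle = 5 x lever angle. If the lever is let go the lid slams; with the pad rising slower than about 0.08 m/s it stays well under the 6 rad/s that counts as a slam.
- box_lever (a joint): Lever angle, rad: 0 up (lid closed), 0.36 pressed to its stop (pad level). Sprung: pressing at the pad takes about 2.5 N at first and 4 N at the stop; it comes back by itself when released. The pattern weight alone is enough to hold it down.
- lever_pad (a point): Centre of the top face of the lever's pad, 115 mm from the pivot; its z is normal to the face. The pad is a square tray, 78 mm inside, with a lip 4 mm high. Lever up: at x -158, z 62 mm of the box, sloping 0.36 rad up towards -x. Lever pressed: level, at x -165, z 22 mm.
- pattern_weight: Steel pattern weight, loose, 0.6 kg: round base 56 mm diameter and 30 mm high, with an upright round grip post 22 mm diameter on top, up to 66 mm. Origin: centre of its underside, z up.
- guide_block: Steel guide block, loose, 0.3 kg: 64 mm (x) by 26 mm (y) by 34 mm high (z), with three dark holes drawn along its top. Origin: centre of its underside. It starts in block_rest.
- block_rest: Aluminium rest fixed to the bench: base 58 x 60 x 8 mm with two upright cheeks along its x, 58 mm long, 31 mm apart inside, 7 mm thick, tops at z = 46 mm. The block lies between them on z = 8 mm, along x, its sides covered; its two ends stick out 3 mm and are free to grip. Origin: under its centre.
- die_block_1: Loose bystander: round stepped steel die, 40 mm diameter, 32 mm high. Origin: centre of underside.
- die_block_2: Loose bystander: round stepped steel die, 40 mm diameter, 24 mm high. Origin: centre of underside.
- thread_snips: Loose bystander: thread snips, 30 x 108 x 10 mm (long along their y). Origin: centre of underside.
Not all that is in view belongs to the job. Leave any orange or yellow look-alike of the guide_block alone. What is shaped like the pattern_weight but purple is not meant.

How it is judged:
By the outcome, as a careful person would: the job done as asked, in the order asked, and still so for the second after the job is handed in, with the robot touching nothing.
It also fails if it takes over 72 s, if anything falls off the work surface, if the arm or the gripper's body presses on something with over 40 N, if the wrist force passes 120 N, or if a joint passes its speed limit or range.

## Working session

There is one attempt and no reset: what is moved stays moved. The work goes in short steps, Python scripts to look and compute and a tool call to move; the robot and the scene stay as the last step left them, time stands still between calls to the robot, and variables do not carry over. Pictures are saved under pics/ and viewed, at most 10 in all, crops included, and the job is handed in when it is done.

Besides the shell and the picture viewer there is one more tool, called after "Request:" by a JSON object that holds its "op" and its "data". move_arm: Moves the arm, as the interface text tells. Its arguments: {"type":"object","properties":{"rows":{"type":"array"}},"required":["rows"]}

```bash
ls; mkdir -p pics
python3 - <<'E'
from rig import *
import cv2
s=get_state();print({k:s[k] for k in('clock','joints','ee_pos','ee_rot','width','ft_force')})
for n in("scene","side","wrist"):
    print(n,camera_params(n)); cv2.imwrite(f"pics/{n}0.png",capture(n)[:,:,::-1])
E
```

```text
pics
{'clock': 0.0, 'joints': array([ 5.72505950e+01,  1.48574318e+01,  8.80106071e+01,  2.40226574e-03,
        7.72352334e+01, -1.16160928e+01]), 'ee_pos': array([197.92773423, 512.56676719, 217.83818245]), 'ee_rot': array([[-9.32740515e-01,  3.60546963e-01, -1.00944906e-03],
       [ 3.60548150e-01,  9.32739406e-01, -1.49381084e-03],
       [ 4.02963955e-04, -1.75729289e-03, -9.99998375e-01]]), 'width': 92.97173376289696, 'ft_force': array([-0.68779098, -0.19671335, -0.57778292])}
scene {'vfov': 52.361255058379584, 'cx': 279.5743644234123, 'cy': 208.62799769243043, 'rvec': array([ 2.01277454, -0.52730299,  0.30539201]), 'tvec': array([-438.66483672,  176.528073  ,  916.96244659])}
side {'vfov': 47.53047028708586, 'cx': 280.2088549067762, 'cy': 208.54763186233595, 'rvec': array([ 2.10443207, -0.59654612,  0.33156381]), 'tvec': array([-465.23195583,  185.41215333, 1009.14877956])}
wrist {'vfov': 65.70646984690485, 'cx': 279.3771770454327, 'cy': 211.34045514002676, 'hand_eye': array([[ 2.44215479e-05, -9.68984012e-01, -2.47123417e-01,
         6.64901486e+01],
       [ 9.99999995e-01,  4.72936422e-05, -8.66175921e-05,
        -5.40452230e-01],
       [ 9.56184284e-05, -2.47123414e-01,  9.68984009e-01,
        -1.64836283e+02],
       [ 0.00000000e+00,  0.00000000e+00,  0.00000000e+00,
         1.00000000e+00]])}
```

View pics/scene0.png

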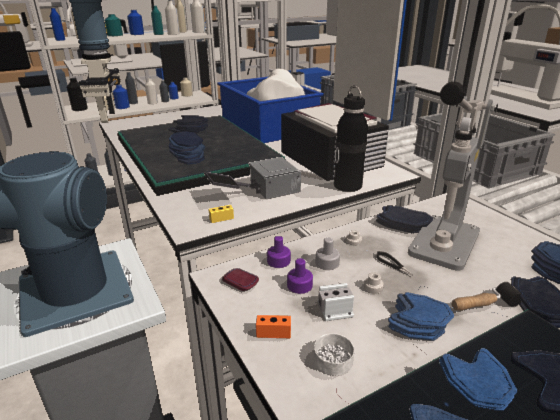

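View pics/wrist0.png

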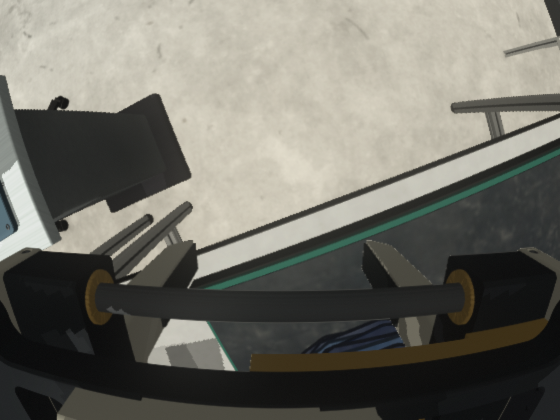

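```bash
python3 -c "
import rig
print([n for n in dir(rig) if not n.startswith('__')]); print(getattr(rig,'pinch_z',None)); print(rig.get_state().keys()); print(rig.get_state().get('pinch_z'))"
```

```text
['PlanningError', 'camera_params', 'capture', 'close_job', 'get_state', 'pinch_z']
18.8
dict_keys(['clock', 'joints', 'joint_velocities', 'tau', 'ee_pos', 'ee_rot', 'ft_force', 'torque', 'finger_force', 'width'])
None
```

The scene shows the box at about (275,177), with its lever to the left at about (222,180). The grey weight is at (327,253) and the purple decoys at (278,252) and (300,277). The block in its rest is at (336,300), and the orange and yellow decoys are at (273,326) and (221,214). The wrist camera sees only the bench edge.

```bash
cat > h.py <<'E'
from rig import *
import numpy as np, cv2
from scipy.spatial.transform import Rotation as R
def ray(n,px,st=None):
    c=camera_params(n); f=210/np.tan(np.radians(c['vfov'])/2); d=(np.array(px,float)-[c['cx'],c['cy']])/f
    if n!='wrist':
        M=R.from_rotvec(c['rvec']).as_matrix(); v=M.T@[d[0],d[1],1]; return -M.T@c['tvec'], v/np.linalg.norm(v)
    t=np.hypot(*d); v=np.array([*(d*np.sinc(t/np.pi)),np.cos(t)]); H=c['hand_eye']; E=st['ee_rot']
    return st['ee_pos']+E@H[:3,3], E@H[:3,:3]@v
def onz(n,px,z,st=None):
    o,v=ray(n,px,st); return o+v*(z-o[2])/v[2]
def tri(rays):
    A=sum(np.eye(3)-np.outer(v,v) for o,v in rays); b=sum((np.eye(3)-np.outer(v,v))@o for o,v in rays)
    p=np.linalg.solve(A,b); return p, [np.linalg.norm(np.cross(p-o,v)) for o,v in rays]
def proj(n,P,st=None):
    c=camera_params(n); f=210/np.tan(np.radians(c['vfov'])/2); P=np.atleast_2d(P).astype(float)
    if n!='wrist': q=P@R.from_rotvec(c['rvec']).as_matrix().T+c['tvec']; return q[:,:2]/q[:,2:]*f+[c['cx'],c['cy']]
    H=c['hand_eye'];q=((P-st['ee_pos'])@st['ee_rot']-H[:3,3])@H[:3,:3]; r=np.linalg.norm(q[:,:2],axis=1); t=np.arctan2(r,q[:,2])
    return q[:,:2]*(t/r*f)[:,None]+[c['cx'],c['cy']]
E
python3 - <<'E'
from h import *
for nm,p in dict(box=(275,190),lever=(222,182),weight=(327,262),block=(336,305),rest=(336,315),orange=(273,332),corner_right=(195,275),left_table_corner=(178,240)).items(): print(nm,onz('scene',p,0).round())
print(ray('scene',(0,0))[0],ray('side',(0,0))[0])
a=cv2.imread('pics/scene0.png');b=cv2.imread('pics/side0.png')
r=lambda i,x,y,w,h:cv2.resize(i[y:y+h,x:x+w],(400,300),interpolation=cv2.INTER_CUBIC)
o=np.vstack([np.hstack([r(a,190,130,160,120),r(a,230,220,160,120)]),np.hstack([cv2.resize(b,(400,300)),r(b,190,120,160,120)])])
cv2.imwrite('pics/m1.png',o)
E
```

```text
box [609. 221.   0.]
lever [487. 360.   0.]
weight [ 530. -180.    0.]
block [ 460. -313.    0.]
rest [ 443. -337.    0.]
orange [ 312. -316.    0.]
corner_right [243. -74.   0.]
left_table_corner [254.  88.   0.]
[  34.68086028 -846.6515729   588.54692253] [ 2.46355943e-01 -8.61076361e+02  7.26462070e+02]
```

View pics/m1.png

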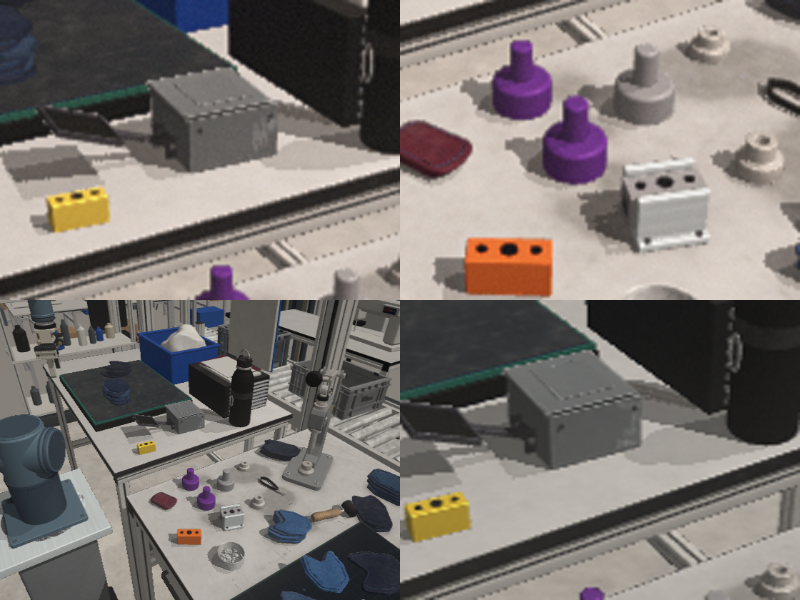

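Montage: the box has its lid shut and the lever up, pad to the left. The weight's base is near scene (327,258). The block sits in the aluminium rest near (336,300). A black case and a bottle stand behind the box, so I'll check clearance to them first.

Run:
```python
from h import *
for nm,p in dict(bottle=(348,188),case_l=(283,140),case_f=(330,172),bin=(225,105),mat=(190,180),boxc=(272,196),boxr=(300,190)).items(): print(nm,onz('scene',p,0).round())
# bottle top height
b=onz('scene',(348,188),0); o,v=ray('scene',(353,95)); k=np.dot(b[:2]-o[:2],v[:2])/np.dot(v[:2],v[:2]); print(o+k*v)
b=onz('scene',(283,140),0); o,v=ray('scene',(283,108)); k=np.dot(b[:2]-o[:2],v[:2])/np.dot(v[:2],v[:2]); print(o+k*v)
```

```text
bottle [817. 118.   0.]
case_l [863. 618.   0.]
case_f [840. 251.   0.]
bin [ 871. 1252.    0.]
mat [401. 428.   0.]
boxc [581. 189.   0.]
boxr [677. 182.   0.]
[811.90881962 121.9453435  293.11040284]
[863.34473146 618.07372631 132.97451763]
```

Request:
{"op": "move_arm", "data": {"rows": [[[-40,-6.5,-7],[0,0,0],1],[[-40,-6.5,-7],[0,0,0],1],[[-40,-6.5,-7],[0,0,0],1],[[-40,-6.5,-7],[0,0,0],1],[[-40,-6.5,-7],[0,0,0],1],[[-40,-6.5,-7],[0,0,0],1],[[-40,-6.5,-7],[0,0,0],1],[[-40,-6.5,-7],[0,0,0],1],[[-40,-6.5,-7],[0,0,0],1],[[-40,-6.5,-7],[0,0,0],1],[[-40,-6.5,-7],[0,0,0],1],[[-40,-6.5,-7],[0,0,0],1],[[0,0,0],[0,0,0],1],[[0,0,0],[0,0,0],1]]}}

```text
clock: 1.55
ee_pos: [618.3, 266.5, 301.5]
ee_rot: [[-0.932, 0.362, -0.002], [0.362, 0.932, -0.0], [0.002, -0.001, -1.0]]
ft_force: [-0.2, 0.5, -0.3]
width: 92.7
finger_force: 0.0
```

```bash
cat >> h.py <<'E'
def look(tag):
    import pickle
    s=get_state(); im=capture('wrist')[:,:,::-1].copy(); cv2.imwrite(f'pics/{tag}.png',im); pickle.dump(s,open(f'pics/{tag}.pkl','wb')); print(s['clock'],s['ee_pos'].round(1)); return s,im
def load(tag):
    import pickle
    return pickle.load(open(f'pics/{tag}.pkl','rb')),cv2.imread(f'pics/{tag}.png')
E
python3 - <<'E'
from h import *
look('w1')
E
```

```text
1.55 [618.3 266.5 301.5]
```

View pics/w1.png

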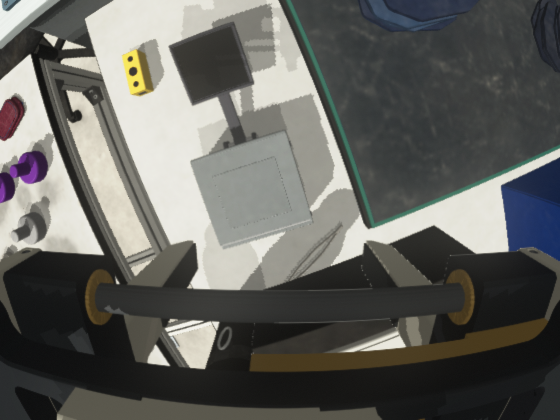

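Wrist view: lid corners at about (191,158), (285,130), (312,222), (220,248). Pad corners at about (169,44), (237,22), (255,85), (191,104). I'll take a second view from a shifted position to get heights.

Request:
{"op": "move_arm", "data": {"rows": [[[-12,-33,0],[0,0,0],1],[[-12,-33,0],[0,0,0],1],[[-12,-33,0],[0,0,0],1],[[0,0,0],[0,0,0],1],[[0,0,0],[0,0,0],1]]}}

```text
clock: 2.1
ee_pos: [614.8, 162.6, 303.0]
ee_rot: [[-0.933, 0.36, 0.0], [0.36, 0.933, 0.001], [0.0, 0.001, -1.0]]
ft_force: [-0.5, 0.4, -1.2]
width: 93.1
finger_force: 0.0
```

Run:
```python
from h import *
look('w2')
L1=np.array([(191,158),(285,130),(312,222),(220,248)]);P1=np.array([(169,44),(237,22),(255,85),(191,104)])
s1,i1=load('w1');s2,i2=load('w2')
# predict in w2 with nominal heights, refine both by subpixel corners
for nm,C,zs in(('lid',L1,[73]*4),('pad',P1,[69]*4)):
    g1=cv2.GaussianBlur(cv2.cvtColor(i1,6),(3,3),0);g2=cv2.GaussianBlur(cv2.cvtColor(i2,6),(3,3),0)
    X=np.array([onz('wrist',p,z,s1) for p,z in zip(C,zs)]); C2=proj('wrist',X,s2)
    cr=(3,40,.01)
    a=cv2.cornerSubPix(g1,C.astype(np.float32).reshape(-1,1,2),(4,4),(-1,-1),cr)[:,0];b=cv2.cornerSubPix(g2,C2.astype(np.float32).reshape(-1,1,2),(6,6),(-1,-1),cr)[:,0]
    print(nm,a.round(1).tolist(),C2.round(1).tolist(),b.round(1).tolist())
    T=[]
    for p,q in zip(a,b):
        t,e=tri([ray('wrist',p,s1),ray('wrist',q,s2)]); T.append(t); print(t.round(1),np.round(e,1))
    T=np.array(T); print('sides',np.linalg.norm(T-np.roll(T,-1,0),axis=1).round(1))
```

```text
2.1 [614.8 162.6 303. ]
lid [[189.6999969482422, 160.5], [286.29998779296875, 132.8000030517578], [311.5, 218.39999389648438], [223.10000610351562, 248.89999389648438]] [[269.7, 128.1], [364.9, 104.2], [387.4, 195.5], [295.3, 222.3]] [[267.70001220703125, 131.10000610351562], [365.29998779296875, 104.0999984741211], [387.0, 192.3000030517578], [297.0, 223.6999969482422]]
[548.3 172.6  70.1] [0.3 0.3]
[559.8 296.5  74.2] [1.8 1.8]
[672.9 288.   71.7] [0.2 0.2]
[672.  164.4  65. ] [0. 0.]
sides [124.5 113.4 123.8 124. ]Traceback (most recent call last):
  File "<stdin>", line 10, in <module>
cv2.error: OpenCV(4.12.0) /io/opencv/modules/imgproc/src/cornersubpix.cpp:99: error: (-215:Assertion failed) Rect(0, 0, src.cols, src.rows).contains(cT) in function 'cornerSubPix'
```

Run:
```python
from h import *
_,a=load('w1');_,b=load('w2')
c=lambda i,x,y:cv2.resize(i[y:y+150,x:x+100],(400,600),interpolation=cv2.INTER_CUBIC)
a=cv2.resize(a[10:260,160:325],(396,600),interpolation=cv2.INTER_CUBIC); b=cv2.resize(b[0:250,235:400],(396,600),interpolation=cv2.INTER_CUBIC)
cv2.imwrite('pics/m2.png',np.hstack([a,b]))
```

```text
(no output)
```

View pics/m2.png

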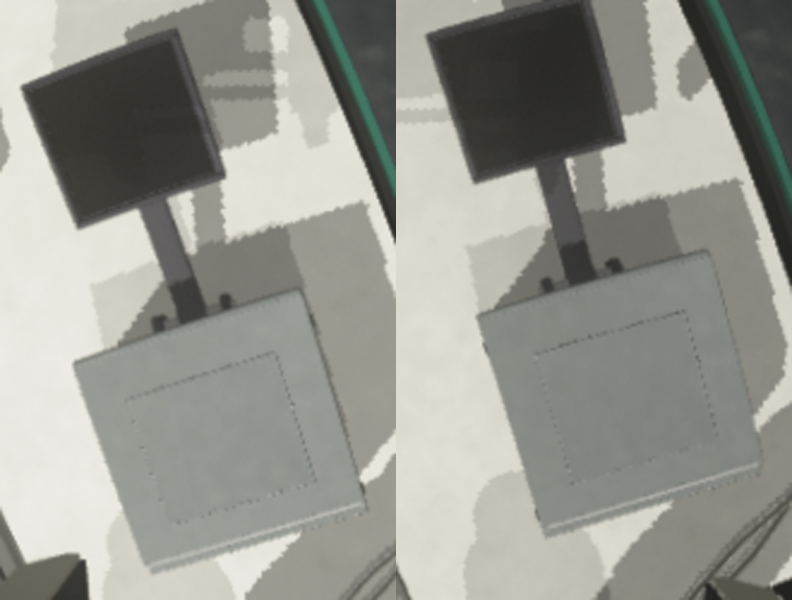

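The zoom gives cleaner corners for the lid (front edge on the lever side) and for the tray.

Run:
```python
from h import *
s1,_=load('w1');s2,_=load('w2')
k=lambda p,o:(np.array(p)+.5)/2.4-.5+o
n=['FL','FR','BR','BL','pad_outL','pad_inR','pad_inL']
a=[(75,363),(301,291),(362,503),(150,565),(23,87),(224,177),(79,228)]
b=[(83,316),(314,251),(366,463),(150,528),(32,35),(229,141),(78,182)]
T={}
for m,p,q in zip(n,a,b):
    t,e=tri([ray('wrist',k(p,[160,10]),s1),ray('wrist',k(q,[235,0]),s2)]); T[m]=t; print(m,t.round(1),np.round(e,1))
for (s,o,l) in((s1,[160,10],a),(s2,[235,0],b)):
    Q=np.array([onz('wrist',k(p,o),73,s) for p in l[:4]]); c=Q.mean(0)
    ux=(Q[2]+Q[3]-Q[0]-Q[1])[:2];uy=(Q[1]+Q[2]-Q[0]-Q[3])[:2]
    yx=np.degrees(np.arctan2(ux[1],ux[0]));yy=np.degrees(np.arctan2(uy[1],uy[0]))-90
    print(Q.round(1).tolist(),'len',np.linalg.norm(ux)/2,'wid',np.linalg.norm(uy)/2,'yaw',yx,yy)
    y=np.radians((yx+yy)/2); d=np.array([np.cos(y),np.sin(y)]); f=(Q[0]+Q[1])[:2]/2; print('origin(lid mid)',(c[:2]-9.5*d).round(1),'from front',(f+47*d).round(1))
    P=np.array([onz('wrist',k(p,o),z,s) for p,z in((l[5],50),(l[6],50),(l[4],80))]); print('pad',P.round(1).tolist())
```

```text
FL [549.4 174.3  71.5] [0.1 0.1]
FR [558.7 296.   76.7] [0.4 0.4]
BR [671.6 286.6  78.2] [0.1 0.1]
BL [665.6 166.8  69.5] [0.2 0.2]
pad_outL [402.5 203.6  76.7] [0.1 0.1]
pad_inR [487.2 280.9  50.9] [0. 0.]
pad_inL [480.4 197.5  45.4] [0.3 0.3]
[[549.4, 174.8, 73.0], [559.1, 296.1, 73.0], [673.0, 286.5, 73.0], [664.5, 167.9, 73.0]] len 114.8265447650436 wid 120.28653751087765 yaw -4.088026364354427 -4.346367075156678
origin(lid mid) [602. 232.] from front [601.1 232. ]
pad [[487.1, 280.9, 50.0], [481.5, 198.5, 50.0], [403.9, 204.3, 80.0]]
[[549.6, 174.4, 73.0], [558.4, 297.1, 73.0], [673.3, 287.9, 73.0], [664.8, 167.0, 73.0]] len 115.35937725970031 wid 122.12429793215453 yaw -4.1070355151418605 -4.06124066979163
origin(lid mid) [602.  232.3] from front [600.8 232.4]
pad [[487.1, 281.1, 50.0], [480.9, 197.4, 50.0], [403.6, 203.4, 80.0]]
```

Box origin is about (601.5, 232.2), yaw −4.2°. The lid's measured height of about 74 mm agrees with the given 73. Next is the right-hand bench, after checking that the stand is clear of the route.

Run:
```python
from h import *
for p in((445,245),(415,255),(475,262),(440,225)): print(p,onz('scene',p,0).round())
```

```text
(445, 245) [ 826. -265.    0.]
(415, 255) [ 730. -261.    0.]
(475, 262) [ 830. -351.    0.]
(440, 225) [ 891. -190.    0.]
```

Request:
{"op": "move_arm", "data": {"rows": [[[-9,-39,0],[0,0,0],1],[[-9,-39,0],[0,0,0],1],[[-9,-39,0],[0,0,0],1],[[-9,-39,0],[0,0,0],1],[[-9,-39,0],[0,0,0],1],[[-9,-39,0],[0,0,0],1],[[-9,-39,0],[0,0,0],1],[[-9,-39,0],[0,0,0],1],[[-9,-39,0],[0,0,0],1],[[-9,-39,0],[0,0,0],1],[[-9,-39,0],[0,0,0],1],[[0,0,0],[0,0,0],1],[[0,0,0],[0,0,0],1]]}}

```text
clock: 3.45
ee_pos: [553.9, -273.1, 302.2]
ee_rot: [[-0.933, 0.36, -0.0], [0.36, 0.933, 0.001], [0.001, 0.001, -1.0]]
ft_force: [0.3, -0.8, 0.1]
width: 93.4
finger_force: 0.0
```

Run:
```python
from h import *
look('w3')
```

```text
3.45 [ 553.9 -273.1  302.2]
```

Request:
{"op": "move_arm", "data": {"rows": [[[12,30,0],[0,0,0],1],[[12,30,0],[0,0,0],1],[[12,30,0],[0,0,0],1],[[0,0,0],[0,0,0],1],[[0,0,0],[0,0,0],1]]}}

```text
clock: 4.0
ee_pos: [552.8, -174.7, 303.3]
ee_rot: [[-0.934, 0.357, 0.001], [0.357, 0.934, -0.001], [-0.001, -0.0, -1.0]]
ft_force: [-0.2, -0.4, 0.3]
width: 93.0
finger_force: 0.0
```

Run:
```python
from h import *
s2,b=look('w4'); s1,a=load('w3')
r=lambda s,X:proj('wrist',[X],s)[0].round()
for s in(s1,s2): print(r(s,[540,-185,30]),r(s,[450,-320,20]))
cv2.imwrite('pics/m3.png',np.hstack([a[:300,80:480],b[:300,80:480]]))
```

```text
4.0 [ 552.8 -174.7  303.3]
[337. 147.] [220. 121.]
[269. 173.] [160. 149.]
```

View pics/m3.png

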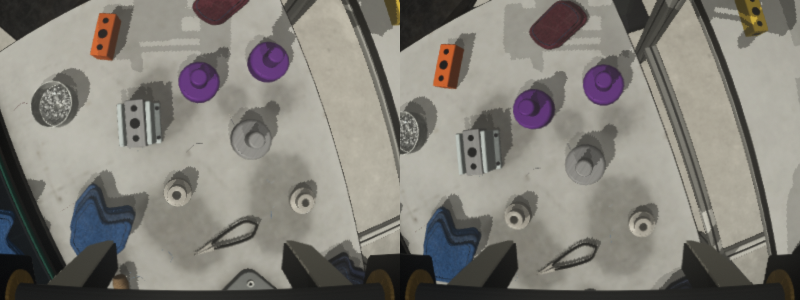

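Left half is w3, right half is w4. The grey weight is at w3 (331,137) and w4 (264,160). The block in its rest is at w3 (217,122) and w4 (159,152). I'll zoom in on both for precise points.

Run:
```python
from h import *
_,a=load('w3');_,b=load('w4')
z=lambda i,x,y:cv2.resize(i[y-30:y+30,x-40:x+40],(400,300),interpolation=cv2.INTER_CUBIC)
cv2.imwrite('pics/m4.png',np.vstack([np.hstack([z(a,331,137),z(b,264,160)]),np.hstack([z(a,219,122),z(b,159,152)])]))
```

```text
(no output)
```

View pics/m4.png

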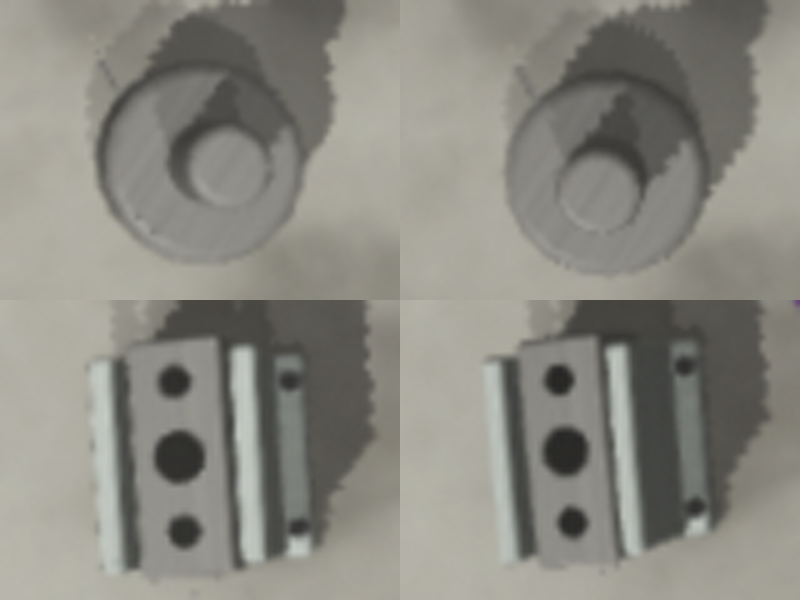

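Post top centres in the crops: w3 (228,166), w4 (199,190). Block holes: w3 (174,81), (180,157), (184,232); w4 (159,80), (166,151), (172,222).

Run:
```python
from h import *
s1,_=load('w3');s2,_=load('w4')
k=lambda p,c:(np.array(p)+.5)/5-.5+np.array(c)-[40,30]
T={}
for m,p,q,c,d in [('post',(228,166),(199,190),(331,137),(264,160)),('base',(202,165),(207,175),(331,137),(264,160))]+[('h%d'%i,p,q,(219,122),(159,152)) for i,(p,q) in enumerate([((174,81),(159,80)),((180,157),(166,151)),((184,232),(172,222)),((130,45),(120,46)),((218,38),(197,37)),((234,273),(218,265)),((142,274),(138,266))])]:
    t,e=tri([ray('wrist',k(p,c),s1),ray('wrist',k(q,d),s2)]); T[m]=t; z={'post':66,'base':30}.get(m,42)
    print(m,t.round(1),np.round(e,1),onz('wrist',k(p,c),z,s1).round(1)[:2],onz('wrist',k(q,d),z,s2).round(1)[:2])
g=lambda i,j:np.array([(onz('wrist',k(p,(219,122)),42,s1)+onz('wrist',k(q,(159,152)),42,s2))/2 for p,q in[i,j]])
for i,j in [(((174,81),(159,80)),((184,232),(172,222))),(((130,45),(120,46)),((142,274),(138,266))),(((218,38),(197,37)),((234,273),(218,265)))]:
    A=g(i,j);v=A[1]-A[0];print('len',np.linalg.norm(v),'yaw',np.degrees(np.arctan2(v[1],v[0])),A.mean(0))
```

```text
post [ 527.5 -187.2   61.8] [0.1 0.1] [ 527.2 -187.8] [ 527.  -186.8]
base [ 528.4 -187.3   19.1] [0.2 0.2] [ 527.7 -188.9] [ 527.3 -186.5]
h0 [ 431.6 -318.6   41.5] [0.2 0.2] [ 431.5 -318.5] [ 431.9 -318.3]
h1 [ 450.7 -324.7   40.9] [0.1 0.1] [ 450.9 -324.5] [ 450.7 -324.2]
h2 [ 469.5 -331.2   40.7] [0.1 0.1] [ 469.7 -330.9] [ 469.5 -330.7]
h3 [ 417.8 -326.    40.9] [0.2 0.2] [ 417.8 -325.8] [ 418.2 -325.5]
h4 [ 425.4 -303.7   41. ] [0.1 0.1] [ 425.5 -303.5] [ 425.7 -303.3]
h5 [ 485.4 -322.6   42.6] [0.4 0.4] [ 484.9 -322.7] [ 485.8 -322.8]
h6 [ 476.1 -345.8   41.6] [0.5 0.5] [ 475.6 -345.7] [ 476.6 -345.6]
len 39.892205761346936 yaw -18.087895652293703 [ 450.65087517 -324.60263905   42.        ]
len 61.465905312753186 yaw -18.92420075612173 [ 447.07005543 -335.65102094   42.        ]
len 62.798454106960584 yaw -17.908281733273952 [ 455.47916505 -313.06671915   42.        ]
```

The weight is at (527.2, −187.3) with its post top near 62–66. The block is at (450.8, −324.5), top about 41, yaw −18.2°. These agree with the text, so I'll grasp the weight.

Request:
{"op": "move_arm", "data": {"rows": [[[4,-4,40],[0,0,0],0.3],[[4,-4,40],[0,0,0],0.3],[[4,-4,40],[0,0,0],0.3],[[4,-4,40],[0,0,0],0.3],[[3.5,-5,30],[0,0,0],0.3],[[0,0,0],[0,0,0],0.3],[[0,0,0],[0,0,0],0.3]]}}

```text
clock: 4.75
ee_pos: [526.8, -190.2, 113.0]
ee_rot: [[-0.932, 0.361, -0.0], [0.361, 0.932, 0.0], [0.0, 0.0, -1.0]]
ft_force: [0.7, 0.1, 0.5]
width: 60.7
finger_force: 0.0
```

Run:
```python
from h import *
look('w5')
s=get_state(); print(s['joints'].round(1), (s['ee_rot'].T@(np.array([527.2,-187.3,37])-s['ee_pos'])).round(1),s['ee_rot'].round(4).tolist())
c,b=load('w5');print(proj('wrist',[[527.2,-187.3,66]],c))
```

```text
4.75 [ 526.8 -190.2  113. ]
[ -31.2   21.    94.7    0.    64.1 -100.1] [ 1.9  2.9 77.1] [[-0.9325, 0.361, 0.002], [0.361, 0.9325, -0.0012], [-0.0023, -0.0004, -1.0]]
[[284.37132472 228.10073218]]
```

Request:
{"op": "move_arm", "data": {"rows": [[[1,1.5,19],[0,0,0],0.3],[[1,1.5,19],[0,0,0],0.3],[[0,0,19],[0,0,0],0.3],[[0,0,19],[0,0,0],0.3],[[0,0,0],[0,0,0],0.3],[[0,0,0],[0,0,0],-1],[[0,0,0],[0,0,0],-1],[[0,0,0],[0,0,0],-1],[[0,0,0],[0,0,0],-1],[[0,0,0],[0,0,0],-1],[[0,0,0],[0,0,0],-1],[[0,0,0],[0,0,0],-1]]}}

```text
clock: 6.0
ee_pos: [526.0, -186.0, 37.0]
ee_rot: [[-0.933, 0.361, 0.001], [0.361, 0.933, -0.0], [-0.001, 0.0, -1.0]]
ft_force: [1.0, 1.8, 3.7]
width: 21.8
finger_force: 30.0
```

Request:
{"op": "move_arm", "data": {"rows": [[[0,0,-20],[0,0,0],-1],[[0,0,-35],[0,0,0],-1],[[0,0,-35],[0,0,0],-1],[[0,0,-30],[0,0,0],-1],[[19.6,30.8,0],[0,0,0],-1],[[19.6,30.8,0],[0,0,0],-1],[[19.6,30.8,0],[0,0,0],-1],[[19.6,30.8,0],[0,0,0],-1],[[19.6,30.8,0],[0,0,0],-1],[[19.6,30.8,0],[0,0,0],-1],[[19.6,30.8,0],[0,0,0],-1],[[19.6,30.8,0],[0,0,0],-1],[[19.6,30.8,0],[0,0,0],-1],[[19.6,30.8,0],[0,0,0],-1],[[19.6,30.8,0],[0,0,0],-1],[[19.6,30.8,0],[0,0,0],-1],[[0,0,0],[0,0,0],-1],[[0,0,0],[0,0,0],-1]]}}

```text
clock: 7.8
ee_pos: [438.2, 243.8, 155.4]
ee_rot: [[-0.934, 0.358, -0.003], [0.358, 0.934, -0.001], [0.002, -0.002, -1.0]]
ft_force: [0.4, -1.1, -6.7]
width: 20.8
finger_force: 30.0
```

Run:
```python
from h import *
s=get_state(); print(s['clock'],s['ee_pos'],s['ft_force'].round(1),(s['ee_rot'].T@(np.array([439.9,244.1,59])-s['ee_pos'])).round(1))
```

```text
7.8 [438.23791224 243.79077396 155.386199  ] [ 0.4 -1.1 -6.7] [-1.6  1.1 96.4]
```

Request:
{"op": "move_arm", "data": {"rows": [[[-0.8,0.5,15],[0,0,0],-1],[[-0.8,0.5,15],[0,0,0],-1],[[0,0,6],[0,0,0],-1],[[0,0,6],[0,0,0],-1],[[0,0,6],[0,0,0],-1],[[0,0,6],[0,0,0],-1],[[0,0,6],[0,0,0],-1],[[0,0,6],[0,0,0],-1],[[0,0,6],[0,0,0],-1],[[0,0,6],[0,0,0],-1],[[0,0,6],[0,0,0],-1],[[0,0,5],[0,0,0],-1],[[0,0,3],[0,0,0],-1],[[0,0,0],[0,0,0],-1],[[0,0,0],[0,0,0],-1]]}}

```text
clock: 9.3
ee_pos: [441.4, 243.8, 64.7]
ee_rot: [[-0.933, 0.36, -0.0], [0.36, 0.933, -0.0], [0.0, -0.0, -1.0]]
ft_force: [-1.4, 0.7, -3.9]
width: 21.0
finger_force: 30.0
```

Request:
{"op": "move_arm", "data": {"rows": [[[0,0,2],[0,0,0],-1],[[0,0,2],[0,0,0],-1],[[0,0,1],[0,0,0],-1],[[0,0,0],[0,0,0],-1],[[0,0,0],[0,0,0],-1]]}}

```text
clock: 9.8
ee_pos: [441.5, 243.9, 59.8]
ee_rot: [[-0.933, 0.361, 0.0], [0.361, 0.933, 0.0], [-0.0, 0.0, -1.0]]
ft_force: [-1.8, 0.7, -2.2]
width: 21.1
finger_force: 30.0
```

Run:
```python
from h import *
s,b=look('w6'); print(s['ft_force'].round(1))
a=capture('side')[:,:,::-1]
cv2.imwrite('pics/m5.png',np.hstack([cv2.resize(a[100:240,180:340],(400,350),interpolation=2),cv2.resize(b[:300,80:480],(400,300))][:1]+[cv2.resize(b,(467,350))[:,:400]]))
```

```text
9.8 [441.5 243.9  59.8]
[-1.8  0.7 -2.2]
```

View pics/m5.png

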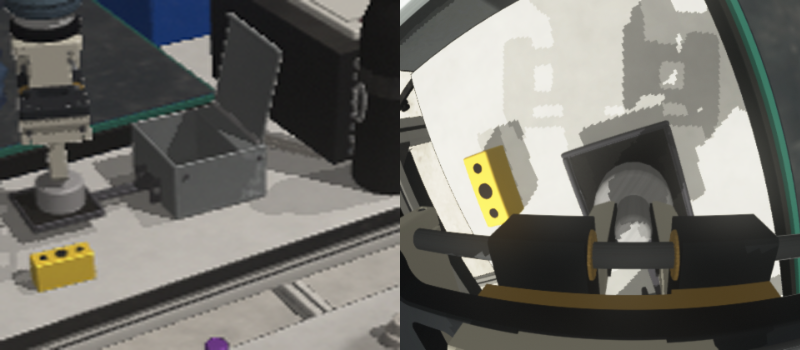

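The side view shows the weight in the tray, the lever pressed and the lid fully raised. I'll seat it the last millimetre, release and rise, and meanwhile check for free bench space to regrasp the block.

Request:
{"op": "move_arm", "data": {"rows": [[[0,0,0.8],[0,0,0],-1],[[0,0,0],[0,0,0],-1],[[0,0,0],[0,0,0],-0.4],[[0,0,0],[0,0,0],-0.3],[[0,0,0],[0,0,0],0],[[0,0,0],[0,0,0],0.3],[[0,0,0],[0,0,0],0.3],[[0,0,-10],[0,0,0],0.3],[[0,0,-25],[0,0,0],0.3],[[0,0,-35],[0,0,0],1],[[0,0,-40],[0,0,0],1],[[0,0,0],[0,0,0],1],[[0,0,0],[0,0,0],1]]}}

```text
clock: 11.2
ee_pos: [442.2, 244.1, 170.3]
ee_rot: [[-0.933, 0.36, 0.003], [0.36, 0.933, 0.001], [-0.003, 0.002, -1.0]]
ft_force: [-0.2, 0.2, 0.4]
width: 87.9
finger_force: 0.0
```

Run:
```python
from h import *
s3,_=load('w3')
for n,p in dict(die1=(258,190),die2=(384,200),bowl=(133,103),purpA=(279,84),purpB=(348,64),orange=(183,38),snipL=(277,251),snipR=(338,228),glove=(180,190),edge1=(420,120),edge2=(440,210)).items(): print(n,onz('wrist',p,15,s3).round()[:2])
s=get_state();print(s['clock'],s['ee_pos'].round(1),s['joints'].round(1))
```

```text
die1 [ 559. -308.]
die2 [ 639. -141.]
bowl [ 369. -432.]
purpA [ 431. -227.]
purpB [ 436. -125.]
orange [ 312. -327.]
snipL [ 655. -316.]
snipR [ 654. -220.]
glove [ 517. -414.]
edge1 [545. -49.]
edge2 [688. -56.]
11.2 [442.2 244.1 170.3] [ 16.2  12.3  98.3  -0.   69.2 -52.6]
```

Request:
{"op": "move_arm", "data": {"rows": [[[0,0,0],[0,0,0.138],1],[[0,0,0],[0,0,0.138],1],[[0,0,0],[0,0,0.138],1],[[0,0,0],[0,0,0.138],1],[[0,0,0],[0,0,0.138],1],[[0,0,0],[0,0,0.138],1],[[0,0,0],[0,0,0.138],1],[[0,0,0],[0,0,0.138],1],[[0,0,0],[0,0,0.138],1],[[0,0,0],[0,0,0.138],1],[[0,0,0],[0,0,0.138],1],[[0,0,0],[0,0,0],1]]}}

```text
clock: 12.4
ee_pos: [440.4, 243.5, 167.4]
ee_rot: [[0.312, 0.95, -0.003], [0.95, -0.312, -0.001], [-0.002, -0.003, -1.0]]
ft_force: [-0.1, -0.9, -0.4]
width: 92.8
finger_force: 0.0
```

Request:
{"op": "move_arm", "data": {"rows": [[[-41,14,0],[0,0,0],1],[[-41,14,0],[0,0,0],1],[[-41,14,0],[0,0,0],1],[[-41,14,0],[0,0,0],1],[[-41,14,0],[0,0,0],1],[[-41,14,0],[0,0,0],1],[[-41,14,0],[0,0,0],1],[[-41,14,0],[0,0,0],1],[[-41,14,0],[0,0,0],1],[[-41,14,0],[0,0,0],1],[[-41,14,0],[0,0,0],1],[[-41,14,0],[0,0,0],1],[[-41,14,0],[0,0,0],1],[[0,0,0],[0,0,0],1],[[0,0,0],[0,0,0],1]]}}

```text
clock: 13.9
ee_pos: [448.0, -319.5, 167.5]
ee_rot: [[0.31, 0.951, -0.002], [0.951, -0.31, 0.002], [0.002, -0.002, -1.0]]
ft_force: [-0.1, 1.1, 0.1]
width: 93.0
finger_force: 0.0
```

```bash
cat >> h.py <<'E'
def to(p,yaw=None):
    s=get_state(); E=s['ee_rot']; y=np.degrees(np.arctan2(E[1,0],E[0,0])); print(s['clock'],s['ee_pos'].round(1),'yaw %.2f'%y,'shift',(E.T@(np.array(p)-s['ee_pos'])).round(1))
    if yaw is not None: print('turn z rad %.3f'%-np.radians((yaw-y+180)%360-180)); d=E.T@[0,0,-1]; print('tilt fix',np.cross([0,0,1],d).round(4))
E
python3 - <<'E'
from h import *
to([450.8,-324.5,14],71.8); s,i=look('w7')
print(proj('wrist',[[431.7,-318.5,42],[450.8,-324.5,42],[469.6,-330.9,42]],s).round(1))
g=cv2.cvtColor(i,6); n,l,st,c=cv2.connectedComponentsWithStats((g<55).astype(np.uint8))
print([(c[k].round(1).tolist(),int(st[k,4])) for k in range(1,n) if 60<st[k,4]<600 and c[k][1]<300])
E
```

```text
13.9 [ 448.  -319.5  167.5] yaw 71.93 shift [ -4.1   4.6 153.5]
turn z rad 0.002
tilt fix [-0.0023 -0.0016  0.    ]
13.9 [ 448.  -319.5  167.5]
[[260.8 209. ]
 [282.5 208.7]
 [304.1 209. ]]
[([64.9, 40.7], 150), ([550.9, 55.9], 301), ([440.8, 85.0], 533), ([507.7, 115.9], 251), ([282.1, 208.8], 133), ([397.0, 233.4], 391), ([149.8, 227.2], 253), ([411.6, 242.1], 218), ([154.1, 245.4], 110)]
```

The close view puts the middle hole at (282.1,208.8) against a predicted (282.5,208.7), so I'll descend and grip the block's ends.

Request:
{"op": "move_arm", "data": {"rows": [[[-2,2.3,30],[0,0,0],1],[[-2,2.3,30],[0,0,0],1],[[0,0,30],[0,0,0],1],[[0,0,30],[0,0,0],1],[[0,0,20],[0,0,0],1],[[0,0,13],[0,0,0],1],[[0,0,0],[0,0,0],1],[[0,0,0],[0,0,0],-1],[[0,0,0],[0,0,0],-1],[[0,0,0],[0,0,0],-1],[[0,0,0],[0,0,0],-1],[[0,0,0],[0,0,0],-1],[[0,0,0],[0,0,0],-1]]}}

```text
clock: 15.25
ee_pos: [451.8, -324.7, 16.6]
ee_rot: [[0.311, 0.95, 0.0], [0.95, -0.311, -0.0], [-0.0, 0.0, -1.0]]
ft_force: [-2.6, 2.0, 5.7]
width: 63.9
finger_force: 30.0
```

Request:
{"op": "move_arm", "data": {"rows": [[[0,0,-10],[0,0,0],-1],[[0,0,-20],[0,0,0],-1],[[0,0,-20],[0,0,0],-1],[[0,0,-20],[0,0,0],-1],[[30.5,6.5,0],[0,0,0],-1],[[30.5,6.5,0],[0,0,0],-1],[[30.5,6.5,0],[0,0,0],-1],[[30.5,6.5,0],[0,0,0],-1],[[30.5,6.5,0],[0,0,0],-1],[[0,0,0],[0,0,0],-1],[[0,0,20],[0,0,0],-1],[[0,0,20],[0,0,0],-1],[[0,0,20],[0,0,0],-1],[[0,0,10],[0,0,0],-1],[[0,0,4],[0,0,0],-1],[[0,0,0],[0,0,0],-1],[[0,0,0],[0,0,0],-1]]}}

```text
clock: 16.95
ee_pos: [530.8, -190.2, 12.7]
ee_rot: [[0.311, 0.95, 0.001], [0.95, -0.311, -0.001], [-0.0, 0.001, -1.0]]
ft_force: [-0.0, -0.9, -2.3]
width: 63.9
finger_force: 30.0
```

Request:
{"op": "move_arm", "data": {"rows": [[[0,0,1.5],[0,0,0],-1],[[0,0,1.5],[0,0,0],-1],[[0,0,0.7],[0,0,0],-1],[[0,0,0],[0,0,0],-1]]}}

```text
clock: 17.35
ee_pos: [530.4, -189.8, 8.6]
ee_rot: [[0.311, 0.951, 0.0], [0.951, -0.311, -0.0], [-0.0, 0.001, -1.0]]
ft_force: [-1.2, 0.7, 1.2]
width: 64.0
finger_force: 30.0
```

Request:
{"op": "move_arm", "data": {"rows": [[[0,0,0],[0,0,0],0.5],[[0,0,0],[0,0,0],0.8],[[0,0,0],[0,0,0],1],[[0,0,0],[0,0,0],1],[[0,0,-20],[0,0,0],1],[[0,0,-30],[0,0,0],1],[[0,0,-30],[0,0,0],1],[[0,0,0],[0,0,-0.143],1],[[0,0,0],[0,0,-0.143],1],[[0,0,0],[0,0,-0.143],1],[[0,0,0],[0,0,-0.143],0],[[0,0,0],[0,0,-0.143],0],[[0,0,0],[0,0,-0.143],0],[[0,0,0],[0,0,-0.143],0],[[0,0,0],[0,0,-0.143],0],[[0,0,0],[0,0,-0.143],0],[[0,0,0],[0,0,-0.143],0],[[0,0,0],[0,0,-0.141],0],[[0,0,0],[0,0,0],0],[[0,0,0],[0,0,0],0]]}}

```text
clock: 19.35
ee_pos: [530.2, -189.7, 88.1]
ee_rot: [[-0.949, 0.314, -0.0], [0.314, 0.949, 0.0], [0.0, 0.0, -1.0]]
ft_force: [-0.2, -0.3, 0.5]
width: 46.6
finger_force: 0.0
```

Run:
```python
from h import *
to([530.4,-189.8,10],161.8); s,i=look('w8'); print(s['width'])
ax=np.array([np.cos(np.radians(161.8)),np.sin(np.radians(161.8)),0])
print(proj('wrist',[np.array([530.4,-189.8,34])+t*ax for t in(-20,0,20)],s).round(1))
g=cv2.cvtColor(i,6); n,l,st,c=cv2.connectedComponentsWithStats((g<55).astype(np.uint8))
print([(c[k].round(1).tolist(),int(st[k,4])) for k in range(1,n) if 40<st[k,4]<900 and abs(c[k][0]-280)<60])
```

```text
19.35 [ 530.2 -189.7   88.1] yaw 161.69 shift [-0.2 -0.1 78.1]
turn z rad -0.002
tilt fix [ 0. -0.  0.]
19.35 [ 530.2 -189.7   88.1]
46.63281177345033
[[280.2 252.8]
 [280.2 226.3]
 [280.1 198.5]]
[]
```

Request:
{"op": "move_arm", "data": {"rows": [[[0,0,25],[0,0,0],0],[[0,0,25],[0,0,0],0],[[0,0,18],[0,0,0],0],[[0,0,10],[0,0,0],0],[[0,0,0],[0,0,0],0],[[0,0,0],[0,0,0],-1],[[0,0,0],[0,0,0],-1],[[0,0,0],[0,0,0],-1],[[0,0,0],[0,0,0],-1],[[0,0,0],[0,0,0],-1]]}}

```text
clock: 20.4
ee_pos: [530.9, -190.0, 11.2]
ee_rot: [[-0.951, 0.311, 0.002], [0.311, 0.951, -0.001], [-0.002, -0.0, -1.0]]
ft_force: [-0.4, 1.1, 6.1]
width: 25.4
finger_force: 30.0
```

Run:
```python
from h import *
s=get_state();print(s['width'],s['finger_force'],s['ft_force']);to([530,-190,130],175.8); s,i=look('w9'); 
a=capture('side')[:,:,::-1]
p=proj('side',[[530,-190,30]])[0].astype(int)
cv2.imwrite('pics/m6.png',np.hstack([cv2.resize(a[p[1]-60:p[1]+60,p[0]-60:p[0]+60],(300,300),interpolation=2),cv2.resize(i,(400,300))]))
```

```text
25.418720061787766 30.00115692615509 [-0.42873204  1.07562325  6.05393049]
20.4 [ 530.9 -190.    11.2] yaw 161.90 shift [   0.7   -0.3 -118.8]
turn z rad -0.243
tilt fix [-0.0004  0.0019  0.    ]
20.4 [ 530.9 -190.    11.2]
```

View pics/m6.png

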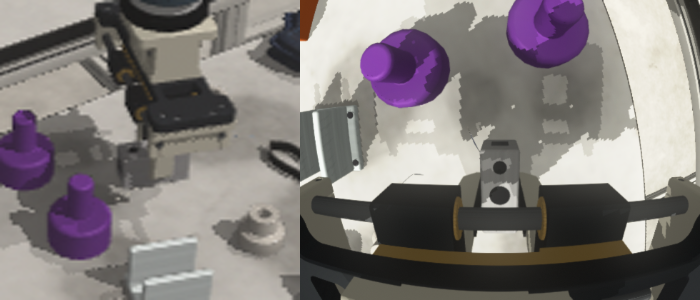

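The block is held across its sides, with its holes on the centre line between the fingers at w9 (280,234) and (280,273). Next I lift, turn to the box's yaw and hover over the compartment.

Request:
{"op": "move_arm", "data": {"rows": [[[0,0,-15],[0,0,0],-1],[[0,0,-35],[0,0,0],-1],[[0,0,-45],[0,0,0],-1],[[0,0,-45],[0,0,-0.122],-1],[[0,0,0],[0,0,-0.121],-1],[[-3.3,35.5,0],[0,0,0],-1],[[-3.3,35.5,0],[0,0,0],-1],[[-3.3,35.5,0],[0,0,0],-1],[[-3.3,35.5,0],[0,0,0],-1],[[-3.3,35.5,0],[0,0,0],-1],[[-3.3,35.5,0],[0,0,0],-1],[[-3.3,35.5,0],[0,0,0],-1],[[-3.3,35.5,0],[0,0,0],-1],[[-3.3,35.5,0],[0,0,0],-1],[[-3.3,35.5,0],[0,0,0],-1],[[-3.3,35.5,0],[0,0,0],-1],[[-3.3,35.5,0],[0,0,0],-1],[[0,0,0],[0,0,0],-1],[[0,0,0],[0,0,0],-1]]}}

```text
clock: 22.4
ee_pos: [599.9, 232.9, 149.1]
ee_rot: [[-0.997, 0.071, -0.002], [0.071, 0.997, -0.001], [0.002, -0.001, -1.0]]
ft_force: [-0.5, -0.1, -3.1]
width: 25.6
finger_force: 30.0
```

Run:
```python
from h import *
to([601.5,232.2,110],175.8); s,i=look('w10'); print(s['width'],s['ft_force'].round(1))
y=np.radians(-4.2);B=np.array([[np.cos(y),-np.sin(y),0],[np.sin(y),np.cos(y),0],[0,0,1]]);O=np.array([601.5,232.2,0])
def line(im,a,b,col,n,st):
    P=np.array([O+B@(np.array(a)+t*(np.array(b)-a)) for t in np.linspace(0,1,30)]);q=proj(n,P,st)*2
    cv2.polylines(im,[q.round().astype(int).reshape(-1,1,2)],False,col,1)
big=cv2.resize(i,None,fx=2,fy=2,interpolation=2)
for a,b in [((-44,-62,70),(-44,62,70)),((-40,-58,70),(-40,58,70)),((-40,-58,70),(40,-58,70)),((-40,58,70),(40,58,70)),((-44,-62,0),(-44,62,0))]: line(big,a,b,(0,0,255),'wrist',s)
for yy in(-21,-17,17,21): line(big,(-40,yy,13),(40,yy,13),(0,255,0),'wrist',s)
c=capture('scene')[:,:,::-1]
cv2.imwrite('pics/m7.png',np.vstack([big[130:570,160:960]]))
cv2.imwrite('pics/sc2.png',c)
```

```text
22.4 [599.9 232.9 149.1] yaw 175.95 shift [-1.8 -0.5 39.1]
turn z rad 0.003
tilt fix [-0.001  -0.0019  0.    ]
22.4 [599.9 232.9 149.1]
25.561009118327984 [-0.5 -0.1 -3.1]
```

View pics/m7.png

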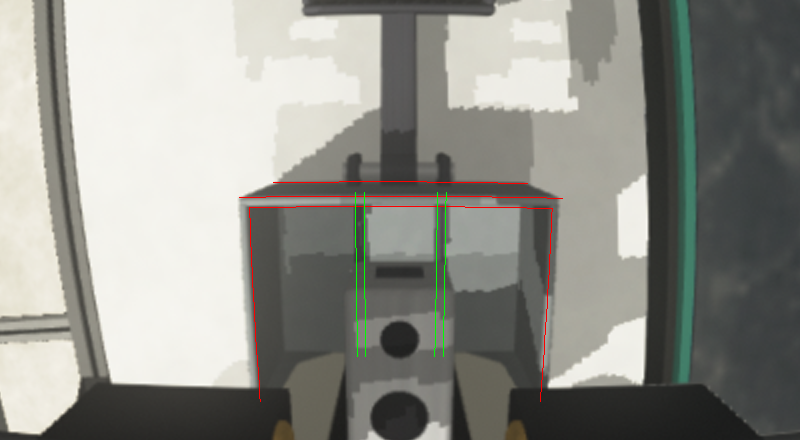

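The overlaid prediction follows the rim and ribs to within about 1 mm, and the block is centred between the ribs. I'll lower it in.

Request:
{"op": "move_arm", "data": {"rows": [[[-0.9,-0.3,20],[0,0,0],-1],[[-0.9,-0.2,25],[0,0,0],-1],[[0,0,25],[0,0,0],-1],[[0,0,15],[0,0,0],-1],[[0,0,15],[0,0,0],-1],[[0,0,10],[0,0,0],-1],[[0,0,8],[0,0,0],-1],[[0,0,5],[0,0,0],-1],[[0,0,3],[0,0,0],-1],[[0,0,0],[0,0,0],-1],[[0,0,0],[0,0,0],-1]]}}

```text
clock: 23.6
ee_pos: [602.8, 231.8, 24.7]
ee_rot: [[-0.997, 0.073, 0.001], [0.073, 0.997, 0.0], [-0.001, 0.0, -1.0]]
ft_force: [0.1, -1.5, -2.4]
width: 25.5
finger_force: 30.0
```

Run:
```python
from h import *
to([601.5,232.2,19.2],175.8);print(get_state()['ft_force'].round(2))
```

```text
23.6 [602.8 231.8  24.7] yaw 175.84 shift [1.4 0.3 5.5]
turn z rad 0.001
tilt fix [ 0.0002  0.0009 -0.    ]
[ 0.11 -1.55 -2.42]
```

Request:
{"op": "move_arm", "data": {"rows": [[[1,0,1.5],[0,0,0],-1],[[0,0,1.5],[0,0,0],-1],[[0,0,1.2],[0,0,0],-1],[[0,0,0],[0,0,0],-1],[[0,0,0],[0,0,0],-1]]}}

```text
clock: 24.1
ee_pos: [601.5, 231.7, 19.9]
ee_rot: [[-0.997, 0.073, 0.0], [0.073, 0.997, -0.0], [-0.0, -0.0, -1.0]]
ft_force: [0.2, -0.1, -1.6]
width: 25.7
finger_force: 30.0
```

Request:
{"op": "move_arm", "data": {"rows": [[[0,0,0.7],[0,0,0],-1],[[0,0,0],[0,0,0],-1]]}}

```text
clock: 24.3
ee_pos: [601.6, 231.7, 19.2]
ee_rot: [[-0.997, 0.073, 0.0], [0.073, 0.997, 0.0], [-0.0, 0.0, -1.0]]
ft_force: [0.3, 0.6, -2.8]
width: 25.6
finger_force: 30.0
```

Request:
{"op": "move_arm", "data": {"rows": [[[0,0,0.7],[0,0,0],-1],[[0,0,0],[0,0,0],-1]]}}

```text
clock: 24.5
ee_pos: [601.6, 231.7, 19.2]
ee_rot: [[-0.997, 0.073, 0.0], [0.073, 0.997, 0.0], [-0.0, 0.0, -1.0]]
ft_force: [-2.0, -0.9, 3.5]
width: 25.9
finger_force: 30.0
```

Contact is confirmed: Fz went from −2.8 to +3.5. Now release and withdraw.

Request:
{"op": "move_arm", "data": {"rows": [[[0,0,0],[0,0,0],-0.35],[[0,0,0],[0,0,0],-0.3],[[0,0,0],[0,0,0],-0.2],[[0,0,0],[0,0,0],-0.15],[[0,0,0],[0,0,0],-0.15],[[0,0,-8],[0,0,0],-0.15],[[0,0,-15],[0,0,0],-0.15],[[0,0,-25],[0,0,0],-0.15],[[0,0,-30],[0,0,0],-0.15],[[0,0,-30],[0,0,0],-0.15],[[0,0,-22],[0,0,0],-0.15],[[0,0,0],[0,0,0],-0.15],[[0,0,0],[0,0,0],-0.15]]}}

```text
clock: 25.8
ee_pos: [601.8, 231.8, 149.7]
ee_rot: [[-0.997, 0.073, 0.002], [0.073, 0.997, 0.0], [-0.002, 0.001, -1.0]]
ft_force: [0.0, -0.3, -0.2]
width: 39.7
finger_force: 0.0
```

Run:
```python
from h import *
to([439.9,244.1,150],175.8); s,i=look('w11')
y=np.radians(-4.2);B=np.array([[np.cos(y),-np.sin(y),0],[np.sin(y),np.cos(y),0],[0,0,1]]);O=np.array([601.5,232.2,0])
print('pred holes',proj('wrist',[O+B@[t,0,42] for t in(-20,0,20)],s).round(1).tolist(),'end',proj('wrist',[O+B@[-32,t,42] for t in(-13,13)],s).round(1).tolist())
g=cv2.cvtColor(i,6)
for th in(35,45,60):
    n,l,st,c=cv2.connectedComponentsWithStats((g<th).astype(np.uint8)); print(th,[(c[k].round(1).tolist(),int(st[k,4])) for k in range(1,n) if 20<st[k,4]<700 and abs(c[k][0]-280)<60 and c[k][1]<300])
# weight: post top in wrist view
print('weight post pred',proj('wrist',[[441,244,88]],s).round(1))
```

```text
25.8 [601.8 231.8 149.7] yaw 175.83 shift [162.3   0.5  -0.6]
turn z rad 0.001
tilt fix [ 0.0005  0.0019 -0.    ]
25.8 [601.8 231.8 149.7]
pred holes [[281.0, 184.8], [280.9, 207.7], [280.9, 229.8]] end [[265.6, 170.8], [296.4, 170.8]]
35 [([322.6, 273.4], 340), ([235.9, 276.9], 269)]
45 [([279.1, 230.6], 38)]
60 [([281.9, 141.2], 64), ([302.0, 147.5], 68), ([280.0, 151.3], 101), ([279.2, 185.6], 49), ([260.4, 214.8], 156), ([299.5, 213.4], 175), ([279.2, 208.3], 142), ([279.2, 230.4], 54)]
weight post pred [[281.4   1.3]]
```

The hole centres are at (279.2, 185.6 / 208.3 / 230.4), against predicted (281, 185 / 208 / 230). So the block is flat, aligned and about 1.4 mm off centre, within the 4 mm play. Next I go back to the weight.

Request:
{"op": "move_arm", "data": {"rows": [[[30,0,0],[0,0,0],-0.1],[[40,0,0],[0,0,0],-0.1],[[50,0,0],[0,0,0],-0.1],[[41,0.5,0],[0,0,0],-0.1],[[0,0,0],[0,0,0],-0.1],[[0,0,0],[0,0,0],-0.1]]}}

```text
clock: 26.45
ee_pos: [439.9, 244.0, 147.9]
ee_rot: [[-0.997, 0.072, -0.001], [0.072, 0.997, -0.0], [0.001, -0.001, -1.0]]
ft_force: [0.3, -0.2, -0.1]
width: 41.7
finger_force: 0.0
```

Run:
```python
from h import *
to([441.3,244,59],175.8); s,i=look('w12')
p=proj('wrist',[[441.3,244,88]],s)[0]; print('pred',p.round(1))
x,y=p.round().astype(int); g=cv2.cvtColor(i,6)[y-45:y+45,x-60:x+60]
c=cv2.HoughCircles(cv2.GaussianBlur(g,(3,3),0),3,1,10,param1=60,param2=9,minRadius=11,maxRadius=24)
print(None if c is None else (c[0,:6]+[x-60,y-45,0]).round(1).tolist()); print('r pred',11/(s['ee_pos'][2]+165-88)*325)
print(g[::9,::8].astype(int))
```

```text
26.45 [439.9 244.  147.9] yaw 175.89 shift [-1.5  0.2 88.9]
turn z rad 0.002
tilt fix [-0.0006 -0.0011  0.    ]
26.45 [439.9 244.  147.9]
pred [281.  225.9]
[[271.5, 219.5, 22.3], [286.5, 219.5, 22.3], [287.5, 199.5, 20.1], [278.5, 228.5, 15.5], [305.5, 205.5, 21.2], [303.5, 251.5, 14.5]]
r pred 15.895630566041067
[[228 226  69  62  57  55  76  80  78  73  46  46  50  70 153]
 [227 226  71  62  58 157 159 155 153  91  93  46  50  74 151]
 [226 224  71  62 168 185 161 155  95  99 119  82  50  78 151]
 [227 225  69  64 188 190 100  76  76 114 119 113  51  92 153]
 [225 226  67  63 186 187 125 187 171  81 178 156  56  99 152]
 [226 224  70  62 204 188 197 186 188 133 184  95  56 132 184]
 [226 224  74  61  60 198 187 193 192 187 153  56  56 182 222]
 [162 102  94 130 126 122 120 134 109 106 111 142 131  97 100]
 [ 99 100  52 225 223 224 225  91  86 146 178 223 182  88  96]
 [ 97  97  49 225 223 222 221  86  84 148 184 219 159  44  95]]
```

Request:
{"op": "move_arm", "data": {"rows": [[[-1.5,-0.5,20],[0,0,0],-0.1],[[-1.5,-0.5,25],[0,0,0],-0.1],[[0,0,20],[0,0,0],-0.1],[[0,0,15],[0,0,0],-0.1],[[0,0,8],[0,0,0],-0.1],[[0,0,0],[0,0,0],-0.1],[[0,0,0],[0,0,0],-0.4],[[0,0,0],[0,0,0],-0.6],[[0,0,0],[0,0,0],-1],[[0,0,0],[0,0,0],-1],[[0,0,0],[0,0,0],-1]]}}

```text
clock: 27.6
ee_pos: [444.6, 243.2, 61.3]
ee_rot: [[-0.997, 0.073, 0.002], [0.073, 0.997, 0.001], [-0.002, 0.001, -1.0]]
ft_force: [1.1, 3.2, 2.1]
width: 21.3
finger_force: 30.0
```

Request:
{"op": "move_arm", "data": {"rows": [[[0,0,-2],[0,0,0],-1],[[0,0,-3],[0,0,0],-1],[[0,0,-3.5],[0,0,0],-1],[[0,0,-3.5],[0,0,0],-1],[[0,0,-3.5],[0,0,0],-1],[[0,0,-3.5],[0,0,0],-1],[[0,0,-3.5],[0,0,0],-1],[[0,0,-3.5],[0,0,0],-1],[[0,0,-3.5],[0,0,0],-1],[[0,0,-3.5],[0,0,0],-1],[[0,0,-3.5],[0,0,0],-1],[[0,0,-3.5],[0,0,0],-1],[[0,0,-3.5],[0,0,0],-1],[[0,0,-3.5],[0,0,0],-1],[[0,0,-3.5],[0,0,0],-1],[[0,0,-3.5],[0,0,0],-1],[[0,0,-3.5],[0,0,0],-1],[[0,0,-3.5],[0,0,0],-1],[[0,0,-3.5],[0,0,0],-1],[[0,0,-3.5],[0,0,0],-1]]}}

```text
clock: 29.6
ee_pos: [443.6, 242.7, 128.7]
ee_rot: [[-0.997, 0.073, -0.001], [0.073, 0.997, -0.0], [0.001, -0.0, -1.0]]
ft_force: [0.6, -0.2, -5.5]
width: 21.5
finger_force: 30.0
```

Request:
{"op": "move_arm", "data": {"rows": [[[0,0,-20],[0,0,0],-1],[[0,0,-20],[0,0,0],-1],[[-9.8,-35.4,0],[0,0,0],-1],[[-9.8,-35.4,0],[0,0,0],-1],[[-9.8,-35.4,0],[0,0,0],-1],[[-9.8,-35.4,0],[0,0,0],-1],[[-9.8,-35.4,0],[0,0,0],-1],[[-9.8,-35.4,0],[0,0,0],-1],[[-9.8,-35.4,0],[0,0,0],-1],[[-9.8,-35.4,0],[0,0,0],-1],[[-9.8,-35.4,0],[0,0,0],-1],[[-9.8,-35.4,0],[0,0,0],-1],[[-9.8,-35.4,0],[0,0,0],-1],[[-9.8,-35.4,0],[0,0,0],-1],[[0,0,0],[0,0,0],-1],[[0,0,0],[0,0,0],-1]]}}

```text
clock: 31.2
ee_pos: [529.9, -190.1, 168.1]
ee_rot: [[-0.997, 0.075, -0.001], [0.075, 0.997, 0.001], [0.001, 0.001, -1.0]]
ft_force: [-0.4, 0.5, -6.2]
width: 21.3
finger_force: 30.0
```

Run:
```python
from h import *
to([530,-190,39.3],175.8); s=get_state();print(s['ft_force'].round(1),s['ee_rot'][:,2])
```

```text
31.2 [ 529.9 -190.1  168.1] yaw 175.71 shift [ -0.3  -0.  128.8]
turn z rad -0.002
tilt fix [ 0.001  -0.0011  0.    ]
[-0.4  0.5 -6.2] [-0.00102851  0.00107976 -0.99999889]
```

Request:
{"op": "move_arm", "data": {"rows": [[[0,0,25],[0,0,0],-1],[[0,0,30],[0,0,0],-1],[[0,0,30],[0,0,0],-1],[[0,0,20],[0,0,0],-1],[[0,0,10],[0,0,0],-1],[[0,0,5],[0,0,0],-1],[[0,0,3],[0,0,0],-1],[[0,0,0],[0,0,0],-1],[[0,0,0],[0,0,0],-1]]}}

```text
clock: 32.1
ee_pos: [530.9, -189.8, 46.6]
ee_rot: [[-0.997, 0.073, 0.002], [0.073, 0.997, -0.001], [-0.002, -0.001, -1.0]]
ft_force: [-0.1, 1.1, -5.6]
width: 20.9
finger_force: 30.0
```

Request:
{"op": "move_arm", "data": {"rows": [[[0,0,2],[0,0,0],-1],[[0,0,1.5],[0,0,0],-1],[[0,0,1],[0,0,0],-1],[[0,0,1],[0,0,0],-1],[[0,0,0],[0,0,0],-1]]}}

```text
clock: 32.6
ee_pos: [530.3, -189.6, 40.0]
ee_rot: [[-0.997, 0.073, 0.0], [0.073, 0.997, -0.0], [-0.0, -0.0, -1.0]]
ft_force: [0.0, -0.2, -5.6]
width: 21.3
finger_force: 30.0
```

Request:
{"op": "move_arm", "data": {"rows": [[[0,0,0.8],[0,0,0],-1],[[0,0,0.7],[0,0,0],-1],[[0,0,0],[0,0,0],-1]]}}

```text
clock: 32.9
ee_pos: [530.3, -189.6, 39.9]
ee_rot: [[-0.997, 0.073, 0.0], [0.073, 0.997, -0.001], [-0.0, -0.001, -1.0]]
ft_force: [-4.0, 1.2, 6.0]
width: 21.1
finger_force: 30.0
```

Contact: Fz rose from −5.6 to +6.0. Release, withdraw and verify.

Request:
{"op": "move_arm", "data": {"rows": [[[0,0,0],[0,0,0],-0.4],[[0,0,0],[0,0,0],-0.2],[[0,0,0],[0,0,0],0.2],[[0,0,0],[0,0,0],0.3],[[0,0,-10],[0,0,0],0.3],[[0,0,-25],[0,0,0],0.3],[[0,0,-40],[0,0,0],0.3],[[0,0,-50],[0,0,0],0.3],[[0,0,-50],[0,0,0],0.3],[[0,0,-50],[0,0,0],0.3],[[0,0,0],[0,0,0],0.3],[[0,0,0],[0,0,0],0.3]]}}

```text
clock: 34.1
ee_pos: [530.8, -189.8, 265.6]
ee_rot: [[-0.997, 0.073, 0.003], [0.073, 0.997, -0.002], [-0.004, -0.002, -1.0]]
ft_force: [0.3, -0.1, -0.7]
width: 60.1
finger_force: 0.0
```

Run:
```python
from h import *
s,i=look('w13'); a=capture('side')[:,:,::-1].astype(int); b=cv2.imread('pics/side0.png').astype(int)
# compare box region with starting picture (lid shut, lever up)
q=proj('side',[[600,232,40],[440,244,60],[530.3,-189.6,66],[559,-308,15],[639,-141,15],[655,-268,5]])
for p in q.astype(int):
    x,y=p; d=np.abs(a-b)[y-12:y+12,x-18:x+18].max(2); print((x,y),'changed fraction',(d>40).mean().round(3))
g=cv2.cvtColor(i,6)
for n,z in(('post',66),('base',30)): print(n,'pred',proj('wrist',[[530.3,-189.6,z]],s).round(1))
p=proj('wrist',[[530.3,-189.6,50]],s)[0].round().astype(int);w=g[max(p[1]-50,0):p[1]+50,p[0]-60:p[0]+60]
c=cv2.HoughCircles(cv2.GaussianBlur(w,(3,3),0),3,1,8,param1=60,param2=12,minRadius=8,maxRadius=36); print(None if c is None else (c[0,:5]+[p[0]-60,max(p[1]-50,0),0]).round(1).tolist())
```

```text
34.1 [ 530.8 -189.8  265.6]
(np.int64(253), np.int64(163)) changed fraction 0.0
(np.int64(201), np.int64(169)) changed fraction 0.0
(np.int64(318), np.int64(238)) changed fraction 0.022
(np.int64(359), np.int64(282)) changed fraction 0.0
(np.int64(341), np.int64(230)) changed fraction 0.0
(np.int64(379), np.int64(260)) changed fraction 0.0
post pred [[280.8 188. ]]
base pred [[280.7 182.8]]
[[279.5, 177.5, 21.0], [293.5, 168.5, 21.8], [279.5, 165.5, 21.6], [284.5, 158.5, 15.8], [287.5, 182.5, 14.9]]
```

The box region looks exactly as at the start (lid shut, lever up). The weight stands upright at its old place, and the dies and snips have not moved.

```bash
python3 -c "
from rig import *
print(close_job())"
```

```text
the job is handed in; nothing more can be done
None
```

The job is handed in at about 34 s of the 72 s allowed: the block lies flat and lengthwise between the ribs, the lid was let down at about 35 mm/s and is shut, the weight stands upright on the bench, and the dies and snips have not moved.

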